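Set the moisture tins on their lids on the oven tray

TASK

The four empty aluminium moisture tins are going into the drying oven: stand every tin, open end up, centred on top of its own lid, the one that fits it by size, with the lids lying flat on the dark oven tray. Do not push or knock over the glass beaker that stands among the tins.

Things in the scene. Friction and masses are not known exactly. Their poses are not given: they have to be found in the camera images.
- tin_a: the smallest moisture tin: open-topped round aluminium tin with straight sides, outside diameter 34 mm, height 30 mm, wall 2 mm, empty, 15 to 80 g, standing loose and upright on the bench to the right of the tray. Origin: centre of its underside, z up.
- tin_b: the second smallest moisture tin: open-topped round aluminium tin with straight sides, outside diameter 44 mm, height 34 mm, wall 2 mm, empty, 15 to 80 g, standing loose and upright on the bench to the right of the tray. Origin: centre of its underside, z up.
- tin_c: the second largest moisture tin: open-topped round aluminium tin with straight sides, outside diameter 54 mm, height 38 mm, wall 2 mm, empty, 15 to 80 g, standing loose and upright on the bench to the right of the tray. Origin: centre of its underside, z up.
- tin_d: the largest moisture tin: open-topped round aluminium tin with straight sides, outside diameter 64 mm, height 42 mm, wall 2 mm, empty, 15 to 80 g, standing loose and upright on the bench to the right of the tray. Origin: centre of its underside, z up.
- lid_a: the lid of tin_a, the smallest lid: flat closed aluminium disc with a skirt, diameter 38 mm, height 10 mm, lying loose on the floor of the tray with its flat side up. Origin: centre of its underside; its flat top is 10 mm above that.
- lid_b: the lid of tin_b, the second smallest lid: flat closed aluminium disc with a skirt, diameter 48 mm, height 10 mm, lying loose on the floor of the tray with its flat side up. Origin: centre of its underside; its flat top is 10 mm above that.
- lid_c: the lid of tin_c, the second largest lid: flat closed aluminium disc with a skirt, diameter 58 mm, height 10 mm, lying loose on the floor of the tray with its flat side up. Origin: centre of its underside; its flat top is 10 mm above that.
- lid_d: the lid of tin_d, the largest lid: flat closed aluminium disc with a skirt, diameter 68 mm, height 10 mm, lying loose on the floor of the tray with its flat side up. Origin: centre of its underside; its flat top is 10 mm above that.
- tray: the drying-oven tray: dark sheet-steel tray, 250 mm (its x) by 320 mm (its y), with a low rim whose top is 15 mm above the bench; its floor is 3 mm thick. Does not move when touched. Origin: centre of its underside, on the bench.
- beaker: empty glass beaker, rim diameter 50 mm, height 68 mm, standing loose among the tins. It is not part of the job. Origin: centre of its underside, z up.
Not all that is in view belongs to the job. Leave any orange look-alike of the tin_c alone.

How it is judged:
At the end, for the whole second after the job is handed in: Each of the four tins stands upright (within 0.1 rad) and at rest on the flat top of its own lid, its centre within 10 mm of the lid's centre; all four lids lie flat, top up, on the floor of the tray; everything is released (horizontal distance between tin_a and lid_a below 0.01 m and z of tin_a in the frame of lid_a between 0.007 and 0.013 m and angle between each of tin_a, lid_a, tin_b, lid_b, tin_c, lid_c, tin_d, lid_d's own z axis and vertical below 0.1 rad and linear speed of each of tin_a, lid_a, tin_b, lid_b, tin_c, lid_c, tin_d, lid_d below 0.02 m/s and angular speed of each of tin_a, tin_b, tin_c, tin_d below 0.2 rad/s and z of lid_a in the frame of tray between 0 and 0.007 m and x of lid_a in the frame of tray between -0.125 and 0.125 m and y of lid_a in the frame of tray between -0.16 and 0.16 m and horizontal distance between tin_b and lid_b below 0.01 m and z of tin_b in the frame of lid_b between 0.007 and 0.013 m and z of lid_b in the frame of tray between 0 and 0.007 m and x of lid_b in the frame of tray between -0.125 and 0.125 m and y of lid_b in the frame of tray between -0.16 and 0.16 m and horizontal distance between tin_c and lid_c below 0.01 m and z of tin_c in the frame of lid_c between 0.007 and 0.013 m and z of lid_c in the frame of tray between 0 and 0.007 m and x of lid_c in the frame of tray between -0.125 and 0.125 m and y of lid_c in the frame of tray between -0.16 and 0.16 m and horizontal distance between tin_d and lid_d below 0.01 m and z of tin_d in the frame of lid_d between 0.007 and 0.013 m and z of lid_d in the frame of tray between 0 and 0.007 m and x of lid_d in the frame of tray between -0.125 and 0.125 m and y of lid_d in the frame of tray between -0.16 and 0.16 m); the robot touches nothing.
It fails at once if the glass beaker is tipped or pushed more than 30 mm from its place (distance of beaker from where it was at the start of the episode above 0.03 m or angle between beaker's own z axis and vertical above 0.35 rad).
It also fails if it takes over 102 s, if anything falls off the work surface, if the arm or the gripper's body presses on something with over 40 N, if the wrist force passes 120 N, or if a joint passes its speed limit or range.

ROBOT

A 7-joint arm with a two-finger parallel gripper is mounted at the origin on the work surface. World frame = base frame: x ahead of the robot, y to its left, z up, the work surface at z = 0. Lengths are in m, angles in rad, forces in N, time in s.
With the tool pointing down it reaches from about 0.4 to 0.85 m from the base axis. Payload 10.4 kg.
Tool frame: the origin (TCP) lies between the finger pads; the fingertips stand 11 mm ahead of it and the grasp point (between the pads) lies 8 mm behind it; x points along the fingers, y is the direction in which the jaws open and shut, and the axes are right-handed (so a half turn about x gives the same grasp; the last joint's range is limited). The gripper opens to 87 mm and grips with 3 to 60 N. Pads are 19 mm wide; open, the fingers measure 117 mm over their backs; the gripper's body (75 mm by 190 mm) begins 51 mm behind the grasp point.
Start: joints at [-1.161, 0.332, -0.065, 1.46, 0.022, 1.35, -0.088], TCP at [0.262, 0.567, 0.234] pointing down, gripper open.
Joint ranges: [-2.6, 2.6], [-0.5, 2.12], [-1.47, 1.34], [0.16, 2.42], [-1.27, 4.41], [0.06, 2.06], [-2.6, 2.6]. Speed limits (rad/s): [2.22, 2.22, 2.79, 2.79, 3.14, 3.14, 3.14].

INTERFACE

Orientations are given as a unit quaternion [x, y, z, w].
In Python, from bench import r, cams, ticket gives the robot as it stands. The module is installed in compiled form; this text tells all that it offers.
- The arm moves only by the tool drive_tool, never from a script. Its argument "moves" is text: rows parted by semicolons, each of 5 numbers parted by spaces: the shift along the world's x, y, z in m, then the turn about the world's z in degrees, then the closure, from 0 (fully open) to 1 (shut). In form: x y z twist grip; .... A call has 1 to 20 rows; each row shifts and turns the commanded pose from where the row before left it; what a row does not reach is not made up. A row lasts 1/8 s, in which the tool goes at most 62.5 mm and 10.7 degrees, less where a joint would pass 70% of its speed; a pose out of reach is approached as far as the arm can. A call is refused whole if a number of a shift passes 0.0625 or a number of a turn 10.7, either way. A call with a gripper value outside its range is refused whole. The fingers move at their own pace and stop on an object; "newtons" is the grip in N (left out, the last holds). Time passes only in rows, so rows that do not move let the fingers close. It gives the time, the measured TCP pose, the force and the opening at its end, in the units of the state.
- r.read_state(): the state, without advancing time (a new reading comes with each control period).
- cams.camera(name): name is "side" or "top" or "wrist"; returns a dict with "color" (480x640x3 uint8, red, green, blue), "fx", "fy", "cx", "cy" (pixels), "extrinsics" (4x4, takes a point from camera to world coordinates). Camera axes: x right, y down, z forward; pixel columns grow to the right and rows downward; lengths in m; the calibration is good to about 2 mm. The wrist camera is an equidistant fisheye: a pixel r from the principal point sees the ray r / f radians off the axis. A picture is of the moment at which its call begins. There is no depth.
- ticket.close_job(): hands the job in, once; it reports no verdict.
The state is a dict: "time": time; "joint_positions": joint angles; "joint_vel": joint speeds; "joint_torque": joint torques, N m; "ee_pos": TCP position; "eef_rot": TCP orientation; "ft_force": force on the tool from outside, world axes, zero at the start; "torque": the same for the moment, N m; "width": finger opening in m.
Only numpy, scipy, OpenCV 4.12 (cv2) and the standard library are available. Lean on these libraries where they do the work, as an engineer would, in place of code of your own. Each camera call takes 0.05 s, during which the arm holds its last target.

## Working session

There is one attempt and no reset: what is moved stays moved. The work goes in short steps, Python scripts to look and compute and a tool call to move; the robot and the scene stay as the last step left them, time stands still between calls to the robot, and variables do not carry over. Pictures are saved under pics/ and viewed, and the job is handed in when it is done.

Besides the shell and the picture viewer there is one more tool, called after ">>>" in YAML: its name, and indented under it one key for each argument. drive_tool: Moves the arm, as the interface text tells. Its arguments: {"type":"object","properties":{"moves":{"type":"string"},"newtons":{"type":"number"}},"required":["moves"]}

```bash
mkdir -p pics
python3 - <<'E'
from bench import r,cams
import cv2,json,numpy as np
s=r.read_state();print({k:np.round(v,3).tolist() for k,v in s.items()})
for n in["top","side","wrist"]:
    c=cams.camera(n);cv2.imwrite(f"pics/{n}0.png",c["color"][:,:,::-1]);print(n,c["fx"],c["fy"],c["cx"],c["cy"],np.round(c["extrinsics"],4).tolist())
E
```

```text
{'time': 0.0, 'joint_positions': [-1.161, 0.333, -0.065, 1.461, 0.022, 1.35, -0.089], 'joint_vel': [-0.002, -0.0, -0.0, 0.001, -0.0, 0.001, 0.002], 'joint_torque': [0.0, -62.327, 0.025, -38.989, -0.061, 0.04, 0.0], 'ee_pos': [0.262, 0.567, 0.233], 'eef_rot': [0.151, 0.691, -0.152, 0.691], 'ft_force': [0.432, -0.241, 0.256], 'torque': [-0.045, -0.01, -0.002], 'width': 0.087}
top 509.77169349201404 509.77169349201404 324.4451502426053 237.15628521533148 [[-0.0074, -0.9968, 0.0799, 0.4166], [-0.9998, 0.0087, 0.0166, 0.0017], [-0.0173, -0.0797, -0.9967, 1.0506], [0.0, 0.0, 0.0, 1.0]]
side 612.3157993185398 612.3157993185398 316.62364113227045 242.24230495715605 [[0.8532, -0.3767, 0.3607, 0.0633], [-0.5215, -0.6134, 0.5931, -0.6629], [-0.0022, -0.6942, -0.7198, 0.872], [0.0, 0.0, 0.0, 1.0]]
wrist 371.64829954431775 371.64829954431775 322.3705288118108 242.61710306875804 [[0.4196, 0.8695, 0.2605, 0.1902], [0.9077, -0.4015, -0.1219, 0.6005], [-0.0014, 0.2876, -0.9578, 0.3842], [0.0, 0.0, 0.0, 1.0]]
```

View pics/top0.png

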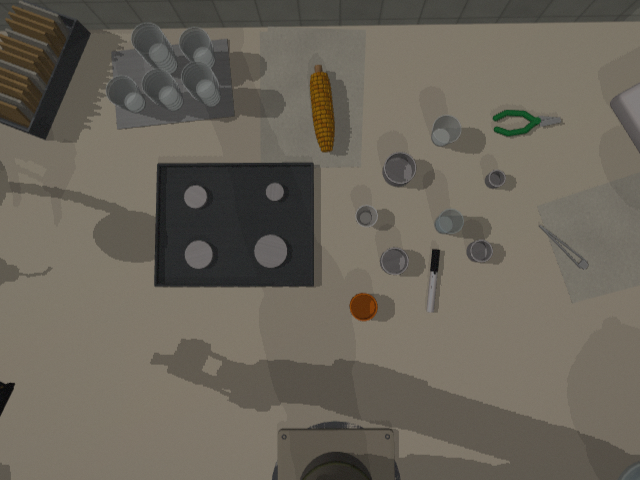

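View pics/side0.png

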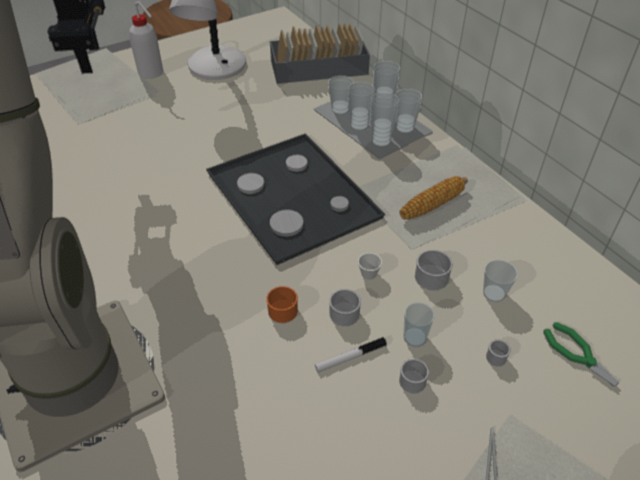

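View pics/wrist0.png

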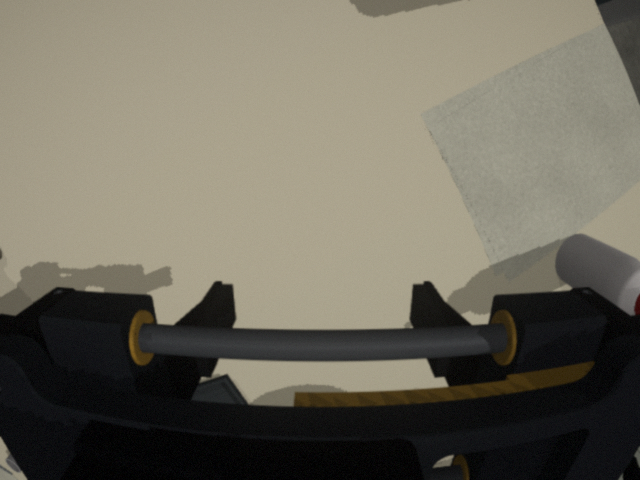

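Run:
```python
import cv2,numpy as np
im=cv2.imread("pics/top0.png")
c=im[100:330,340:520];cv2.imwrite("pics/t1.png",cv2.resize(c[:115],None,fx=4,fy=4,interpolation=3));cv2.imwrite("pics/t2.png",cv2.resize(c[100:],None,fx=4,fy=4,interpolation=3))
c=im[160:290,150:320];cv2.imwrite("pics/t3.png",cv2.resize(c,None,fx=4,fy=4,interpolation=3))
c=cv2.imread("pics/side0.png")[240:400,340:540];cv2.imwrite("pics/s1.png",cv2.resize(c,None,fx=3.7,fy=3.7,interpolation=3))
```

```text
(no output)
```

View pics/t1.png

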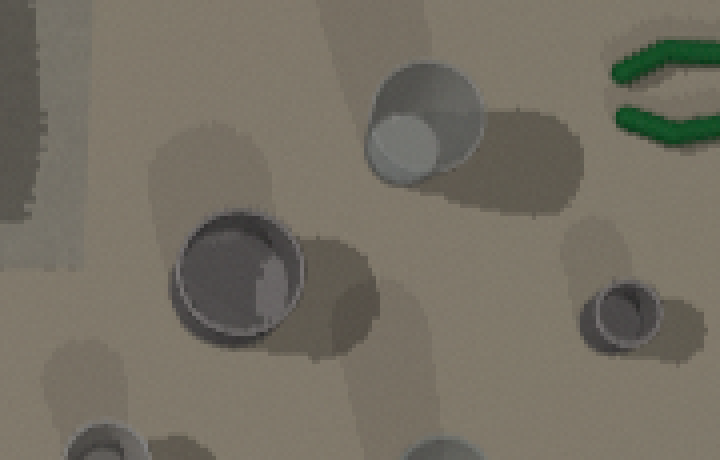

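View pics/t2.png

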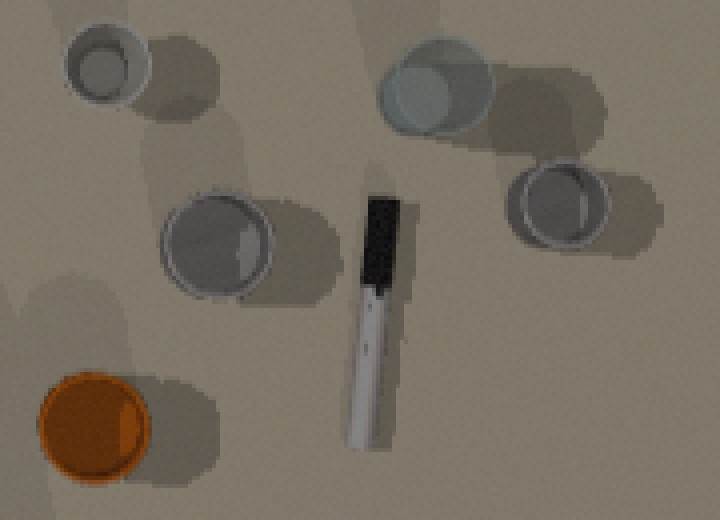

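View pics/t3.png

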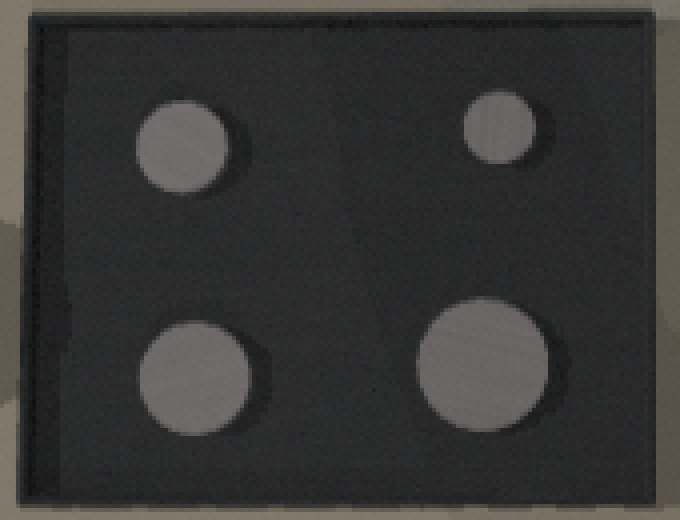

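View pics/s1.png

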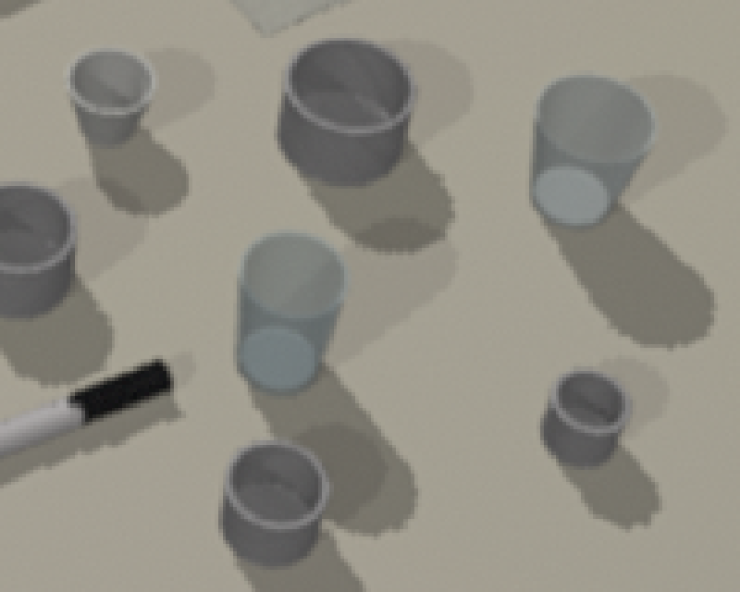

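```bash
cat > h.py <<'E'
import numpy as np,cv2
T=dict(fx=509.7717,cx=324.445,cy=237.156,E=np.array([[-0.0074,-0.9968,0.0799,0.4166],[-0.9998,0.0087,0.0166,0.0017],[-0.0173,-0.0797,-0.9967,1.0506],[0,0,0,1]]))
S=dict(fx=612.3158,cx=316.6236,cy=242.2423,E=np.array([[0.8532,-0.3767,0.3607,0.0633],[-0.5215,-0.6134,0.5931,-0.6629],[-0.0022,-0.6942,-0.7198,0.872],[0,0,0,1]]))
def pt(C,u,v,z):
    d=C['E'][:3,:3]@[(u-C['cx'])/C['fx'],(v-C['cy'])/C['fx'],1];o=C['E'][:3,3]
    return np.round((o+d*(z-o[2])/d[2])[:2],4)
E
python3 - <<'E'
from h import *
f=lambda x,ox,k:(x+.5)/k-.5+ox
for n,x,y,ox,oy,z,sx,sy in [('d',240,273,340,100,.042,349,86),('a',628,315,340,100,.030,592,401),('c',218,245,340,200,.038,21,228),('b',566,204,340,200,.034,276,485),('beaker rim',442,86,340,200,.068,291,282),('beaker base',411,102,340,200,0,279,360),('glass2rim?',429,118,340,100,.075,596,125),('glass2base',403,149,340,100,0,572,195),('cup rim',107,64,340,200,.035,111,81)]:
    print(n,'top',pt(T,f(x,ox,4),f(y,oy,4),z),'side',pt(S,f(sx,340,3.7),f(sy,240,3.7),z))
for n,x,y,in [('la',500,128),('lb',183,147),('lc',195,378),('ld',483,364)]:
    print(n,pt(T,f(x,150,4),f(y,160,4),.013))
su=dict(la=(340,204),lb=(296.5,162.5),lc=(251,183),ld=(287,222))
for n,v in su.items(): print(n,'side',pt(S,*v,.013))
c=cv2.imread("pics/side0.png")[130:260,200:390];cv2.imwrite("pics/s2.png",cv2.resize(c,None,fx=4,fy=4,interpolation=3))
E
```

```text
d top [ 0.6353 -0.133 ] side [ 0.6342 -0.1355]
a top [ 0.6142 -0.3292] side [ 0.615 -0.331]
c top [ 0.4494 -0.1191] side [ 0.4495 -0.1228]
b top [ 0.4685 -0.2924] side [ 0.4676 -0.2939]
beaker rim top [ 0.5243 -0.2248] side [ 0.5206 -0.2299]
beaker base top [ 0.5236 -0.2243] side [ 0.5265 -0.2262]
glass2rim? top [ 0.7035 -0.2217] side [ 0.6939 -0.2357]
glass2base top [ 0.7092 -0.2249] side [ 0.7111 -0.2235]
cup rim top [ 0.5405 -0.0657] side [ 0.5402 -0.0665]
la [0.5948 0.1209]
lb [0.5866 0.2848]
lc [0.4672 0.2771]
ld [0.4732 0.1296]
la side [0.5925 0.1135]
lb side [0.5843 0.2791]
lc side [0.4658 0.2698]
ld side [0.4725 0.1244]
```

View pics/s2.png

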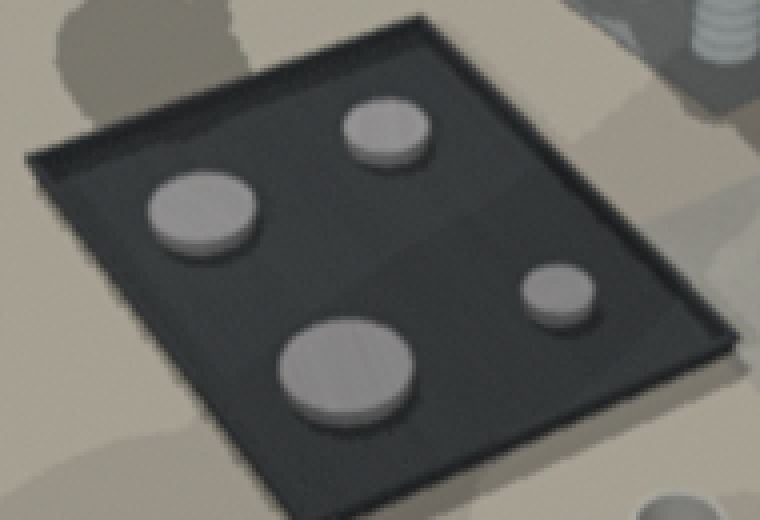

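Run:
```python
from h import *
from scipy.spatial.transform import Rotation as R
for n,u,v in [('la',339.4,201.6),('lb',296.4,161.1),('lc',250.6,181.4),('ld',286.6,220.6)]:print(n,pt(S,u,v,.013))
from bench import r
s=r.read_state();print(np.round(R.from_quat(s['eef_rot']).as_matrix(),3))
```

```text
la [0.5955 0.1204]
lb [0.5866 0.2835]
lc [0.4675 0.2749]
ld [0.4738 0.1284]
[[-0.     0.419  0.908]
 [-0.001  0.908 -0.419]
 [-1.    -0.001  0.   ]]
```

>>> drive_tool:
  moves: "0.0207 -0.039 -0.0045 0 0;0.0207 -0.039 -0.0045 0 0;0.0207 -0.039 -0.0045 0 0;0.0207 -0.039 -0.0045 0 0;0.0207 -0.039 -0.0045 0 0;0.0207 -0.039 -0.0045 0 0;0.0207 -0.039 -0.0045 0 0;0.0207 -0.039 -0.0045 0 0;0.0207 -0.039 -0.0045 0 0;0.0207 -0.039 -0.0045 0 0;0.0207 -0.039 -0.0045 0 0;0.0207 -0.039 -0.0045 0 0;0.0207 -0.039 -0.0045 0 0;0.0207 -0.039 -0.0045 0 0;0.0207 -0.039 -0.0045 0 0;0.0207 -0.039 -0.0045 0 0;0.0207 -0.039 -0.0045 0 0;0.0207 -0.039 -0.0045 0 0;0 0 0 0 0"
  newtons: 15

```text
time: 2.52
ee_pos: [0.6345, -0.1388, 0.1516]
eef_rot: [0.153, 0.691, -0.154, 0.69]
ft_force: [0.6, -0.7, -1.6]
width: 0.0868
```

>>> drive_tool:
  moves: "0 0 0 0 0;0 0 0 0 0"

```text
time: 2.78
ee_pos: [0.6347, -0.133, 0.1527]
eef_rot: [0.151, 0.691, -0.151, 0.691]
ft_force: [0.1, 0.5, 1.1]
width: 0.0868
```

```bash
cat >> h.py <<'E'
def wproj(c,P):
    E=c['extrinsics'];p=E[:3,:3].T@(np.array(P)-E[:3,3]);th=np.arctan2(np.hypot(p[0],p[1]),p[2]);ph=np.arctan2(p[1],p[0])
    return (c['fx']*th*np.cos(ph)+c['cx'],c['fx']*th*np.sin(ph)+c['cy'])
def wshot(fn,circ):
    from bench import cams
    c=cams.camera("wrist");im=np.ascontiguousarray(c["color"][:,:,::-1])
    for x,y,z,rad in circ:
        q=[wproj(c,(x+rad*np.cos(t),y+rad*np.sin(t),z)) for t in np.linspace(0,2*np.pi,60)]
        cv2.polylines(im,[np.int32(np.round(q))],True,(0,0,255),1)
    cv2.imwrite(fn,im)
E
python3 - <<'E'
from h import *
from bench import r
print(r.read_state()['ee_pos'],r.read_state()['joint_positions'])
wshot("pics/w1.png",[(.635,-.134,.042,.032)])
E
```

```text
[ 0.63469595 -0.13303763  0.15269146] [-0.19926776  0.45827868  0.45052896  1.51750242 -0.20807554  1.21344862
  1.4236388 ]
```

View pics/w1.png

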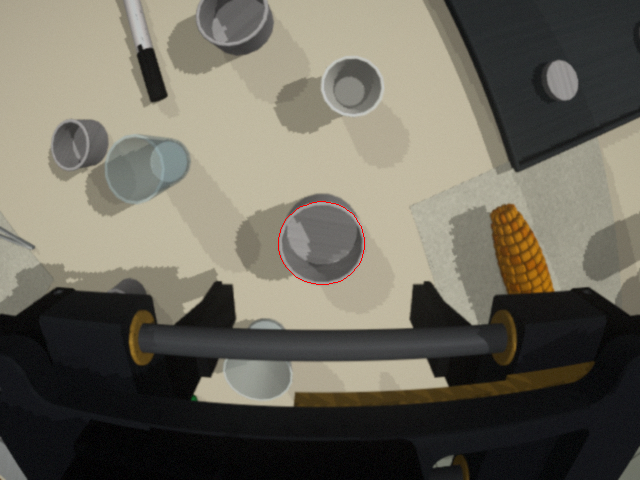

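>>> drive_tool:
  moves: "0 0 -0.025 0 0;0 0 -0.025 0 0;0 0 -0.025 0 0;0 0 -0.02 0 0;0 0 -0.015 0 0;0 0 -0.012 0 0;0 0 -0.01 0 0;0 0 0 0 0;0 0 0 0 0;0 0 0 0 1;0 0 0 0 1;0 0 0 0 1;0 0 0 0 1;0 0 0 0 1"

```text
time: 4.58
ee_pos: [0.6348, -0.1346, 0.0207]
eef_rot: [0.152, 0.691, -0.152, 0.691]
ft_force: [-0.0, 0.2, 2.7]
width: 0.0638
```

>>> drive_tool:
  moves: "0 0 0.01 0 1;0 0 0.02 0 1;0 0 0.03 0 1;0 0 0.03 0 1;0 0 0.03 0 1;-0.0161 0.0264 0 0 1;-0.0161 0.0264 0 0 1;-0.0161 0.0264 0 0 1;-0.0161 0.0264 0 0 1;-0.0161 0.0264 0 0 1;-0.0161 0.0264 0 0 1;-0.0161 0.0264 0 0 1;-0.0161 0.0264 0 0 1;-0.0161 0.0264 0 0 1;-0.0161 0.0264 0 0 1;0 0 0 0 1;0 0 0 0 1;0 0 0 0 1"

```text
time: 6.82
ee_pos: [0.4743, 0.1284, 0.141]
eef_rot: [0.152, 0.69, -0.152, 0.691]
ft_force: [0.0, -0.6, -0.6]
width: 0.0637
```

Run:
```python
from h import *
from bench import r
s=r.read_state();print(s['ee_pos'],s['width'])
p=s['ee_pos']
wshot("pics/w2.png",[(.4735,.129,.013,.034),(.595,.1205,.013,.019),(.467,.276,.013,.029),(.5865,.284,.013,.024),(p[0],p[1],p[2]+.022,.032)])
```

```text
[0.47430547 0.1284127  0.14099216] 0.06367485028998666
```

View pics/w2.png

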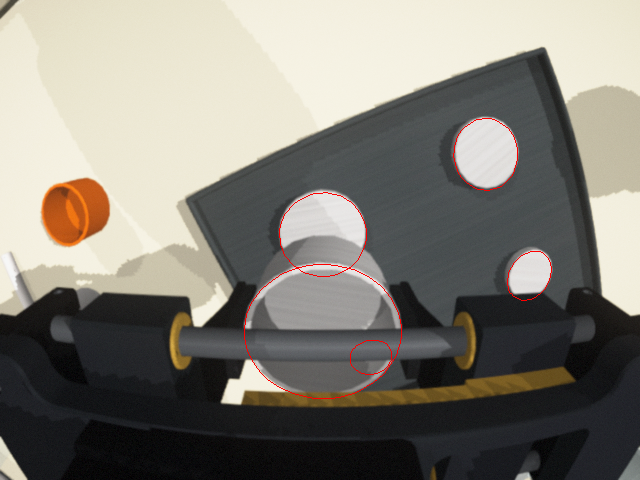

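>>> drive_tool:
  moves: "0 0 -0.025 0 1;0 0 -0.025 0 1;0 0 -0.02 0 1;0 0 -0.015 0 1;0 0 -0.01 0 1;0 0 -0.006 0 1;0 0 -0.003 0 1;0 0 -0.0025 0 1;0 0 0 0 1;0 0 0 0 1"

```text
time: 8.12
ee_pos: [0.4739, 0.1295, 0.0343]
eef_rot: [0.152, 0.691, -0.152, 0.691]
ft_force: [0.6, -0.2, -0.7]
width: 0.064
```

>>> drive_tool:
  moves: "0 0 -0.0008 0 1;0 0 0 0 0.6;0 0 0 0 0;0 0 0 0 0;0 0 0 0 0;0 0 0.02 0 0;0 0 0.03 0 0;0 0 0.03 0 0;0 0 0.03 0 0;0 0 0 0 0;0 0 0 0 0"

```text
time: 9.5
ee_pos: [0.4734, 0.1293, 0.1427]
eef_rot: [0.152, 0.691, -0.152, 0.69]
ft_force: [0.4, 0.1, -0.9]
width: 0.0869
```

Run:
```python
from h import *
from bench import r
s=r.read_state();print(s['ee_pos'],s['width'],s['joint_positions'])
wshot("pics/w3.png",[(.4735,.129,.013,.034),(.4735,.129,.055,.032)])
```

```text
[0.47340039 0.12931756 0.14269724] 0.08694093167111161 [-0.64948963  0.1074517   0.30846415  1.93745224 -0.03658148  1.10258541
  0.81190406]
```

View pics/w3.png

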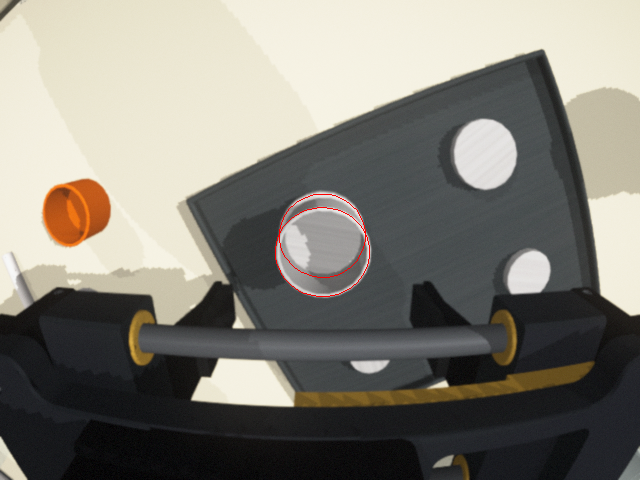

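>>> drive_tool:
  moves: "-0.003 -0.0313 0 0 0;-0.003 -0.0313 0 0 0;-0.003 -0.0313 0 0 0;-0.003 -0.0313 0 0 0;-0.003 -0.0313 0 0 0;-0.003 -0.0313 0 0 0;-0.003 -0.0313 0 0 0;-0.003 -0.0313 0 0 0;0 0 0 0 0;0 0 0 0 0;0 0 0 0 0"

```text
time: 10.92
ee_pos: [0.4497, -0.12, 0.143]
eef_rot: [0.151, 0.691, -0.151, 0.691]
ft_force: [0.9, 0.3, 0.5]
width: 0.087
```

Run:
```python
from h import *
from bench import r
s=r.read_state();print(s['ee_pos'],s['width'],s['joint_positions'])
wshot("pics/w4.png",[(.4495,-.121,.038,.027)])
```

```text
[ 0.44973744 -0.12002047  0.14295651] 0.0869592857813705 [-0.36744004  0.04326126  0.5483138   2.00663443 -0.0253957   1.09876617
  1.33155053]
```

View pics/w4.png

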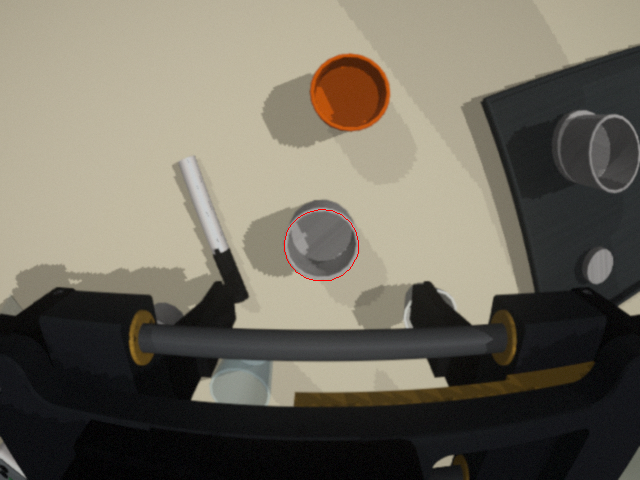

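>>> drive_tool:
  moves: "0 -0.0005 -0.025 0 0.2;0 0 -0.025 0 0.2;0 0 -0.025 0 0.2;0 0 -0.02 0 0.2;0 0 -0.015 0 0.2;0 0 -0.0085 0 0.2;0 0 -0.004 0 0.2;0 0 0 0 0.2;0 0 0 0 0.2;0 0 0 0 1;0 0 0 0 1;0 0 0 0 1;0 0 0 0 1;0 0 0 0 1"

```text
time: 12.72
ee_pos: [0.4498, -0.1215, 0.0209]
eef_rot: [0.152, 0.691, -0.152, 0.691]
ft_force: [-1.7, 0.1, 4.5]
width: 0.0534
```

>>> drive_tool:
  moves: "0 0 0.01 0 1;0 0 0.02 0 1;0 0 0.03 0 1;0 0 0.03 0 1;0 0 0.03 0 1;0.00124 0.0284 0 0 1;0.00124 0.0284 0 0 1;0.00124 0.0284 0 0 1;0.00124 0.0284 0 0 1;0.00124 0.0284 0 0 1;0.00124 0.0284 0 0 1;0.00124 0.0284 0 0 1;0.00124 0.0284 0 0 1;0.00124 0.0284 0 0 1;0.00124 0.0284 0 0 1;0.00124 0.0284 0 0 1;0.00124 0.0284 0 0 1;0.00124 0.0284 0 0 1;0.00124 0.0284 0 0 1;0 0 0 0 1"

```text
time: 15.22
ee_pos: [0.4665, 0.2782, 0.1411]
eef_rot: [0.151, 0.691, -0.151, 0.691]
ft_force: [0.1, -1.1, 0.1]
width: 0.0535
```

>>> drive_tool:
  moves: "0 0 -0.025 0 1;0 0 -0.025 0 1;0 0 -0.02 0 1;0 0 -0.015 0 1;0 0 -0.01 0 1;0 0 -0.005 0 1;0 0 0 0 1;0 0 0 0 1;0 0 0 0 1"

```text
time: 16.35
ee_pos: [0.4673, 0.2763, 0.0412]
eef_rot: [0.152, 0.69, -0.152, 0.691]
ft_force: [0.4, 0.9, -0.7]
width: 0.0529
```

Run:
```python
from h import *
from bench import r
s=r.read_state();print(s['ee_pos'],s['width'],s['joint_positions'])
wshot("pics/w5.png",[(.467,.276,.013,.029)])
```

```text
[0.46732045 0.27627872 0.04121479] 0.05290536075616082 [-0.7893312   0.3473153   0.1989318   1.88914113 -0.08530589  0.91246473
  0.58822923]
```

View pics/w5.png

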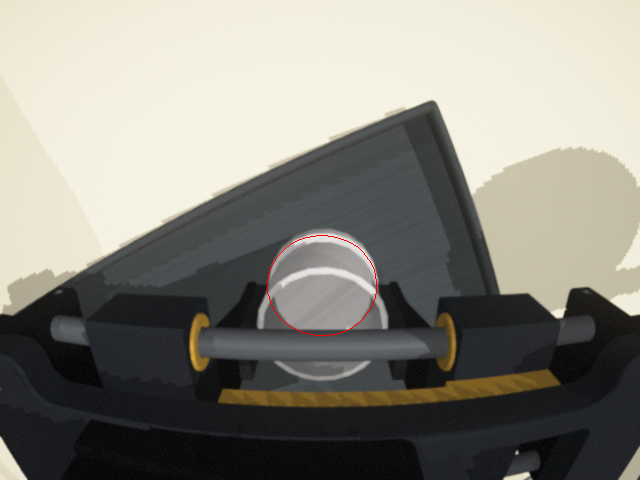

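>>> drive_tool:
  moves: "-0.001 0.0005 -0.004 0 1;0 0 -0.0035 0 1;0 0 0 0 1;0 0 0 0 1;0 0 0 0 0.6;0 0 0 0 0.2;0 0 0 0 0.2;0 0 0 0 0.2;0 0 0.02 0 0;0 0 0.03 0 0;0 0 0.03 0 0;0 0 0.03 0 0;0 0 0 0 0;0 0 0 0 0"

```text
time: 18.15
ee_pos: [0.4658, 0.2764, 0.1426]
eef_rot: [0.152, 0.691, -0.152, 0.69]
ft_force: [0.4, 0.1, -0.3]
width: 0.0871
```

Run:
```python
from h import *
from bench import r
s=r.read_state();print(s['ee_pos'],s['width'],s['joint_positions'])
wshot("pics/w6.png",[(.467,.276,.013,.029),(.466,.276,.051,.027)])
```

```text
[0.46579081 0.27643297 0.1426375 ] 0.0871000653267712 [-0.80802745  0.21899368  0.21300311  1.80825938 -0.05107493  1.12025087
  0.56037495]
```

View pics/w6.png

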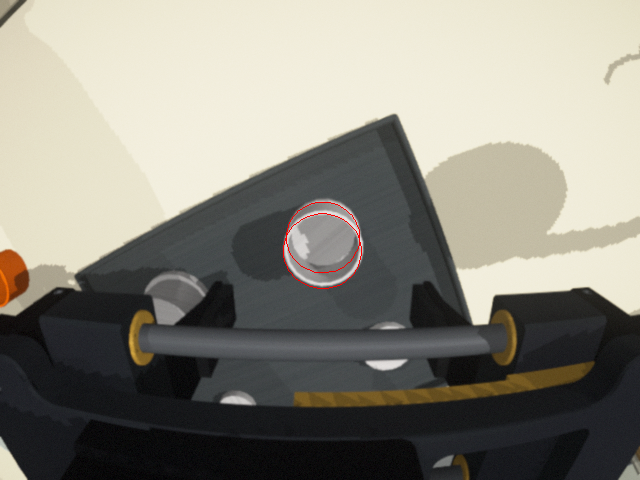

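>>> drive_tool:
  moves: "0.0001 -0.03 0 -5 0;0.0001 -0.03 0 -5 0;0.0001 -0.03 0 -5 0;0.0001 -0.03 0 -5 0;0.0001 -0.03 0 -5 0;0.0001 -0.03 0 -5 0;0.0001 -0.03 0 -5 0;0.0001 -0.03 0 -5 0;0.0001 -0.03 0 -5 0;0.0001 -0.03 0 -5 0;0.0001 -0.03 0 -5 0;0.0001 -0.03 0 -5 0;0.0001 -0.03 0 -5 0;0.0001 -0.03 0 -5 0;0.0001 -0.03 0 -5 0;0.0001 -0.03 0 -5 0;0.0001 -0.03 0 -5 0;0.0001 -0.03 0 -5 0;0.0001 -0.03 0 -5 0;0 0 0 0 0"

```text
time: 20.7
ee_pos: [0.467, -0.2967, 0.1432]
eef_rot: [-0.612, -0.352, 0.613, -0.353]
ft_force: [0.6, 0.3, 0.4]
width: 0.0872
```

>>> drive_tool:
  moves: "0 0 0 0 0.3;0 0 0 0 0.3"

```text
time: 20.95
ee_pos: [0.4682, -0.2926, 0.1432]
eef_rot: [0.612, 0.355, -0.611, 0.355]
ft_force: [-0.4, 0.1, -0.9]
width: 0.0744
```

Run:
```python
from h import *
from bench import r
s=r.read_state();print(s['ee_pos'],s['width'],s['joint_positions'])
wshot("pics/w7.png",[(.468,-.293,.034,.022),(.5243,-.2255,.068,.025),(.5243,-.2255,0,.02)])
```

```text
[ 0.4682318  -0.29255297  0.14317105] 0.07435905022281473 [-0.18231225  0.29694904  0.7761712   1.80423152 -0.22884238  1.13286784
  0.15139044]
```

View pics/w7.png

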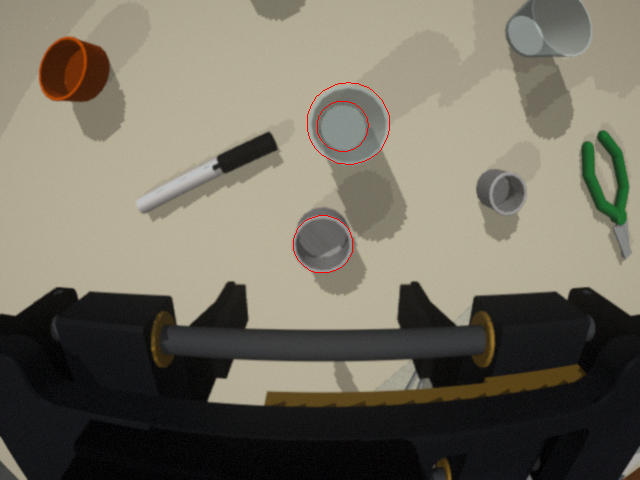

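>>> drive_tool:
  moves: "0 0 -0.025 0 0.3;0 0 -0.025 0 0.3;0 0 -0.025 0 0.3;0 0 -0.02 0 0.3;0 0 -0.015 0 0.3;0 0 -0.0085 0 0.3;0 0 -0.005 0 0.3;0 0 0 0 0.3;0 0 0 0 0.3;0 0 0 0 1;0 0 0 0 1;0 0 0 0 1;0 0 0 0 1;0 0 0 0 1;0 0 0 0 1"

```text
time: 22.88
ee_pos: [0.4681, -0.2934, 0.0199]
eef_rot: [0.612, 0.355, -0.612, 0.355]
ft_force: [-0.6, 0.7, 4.3]
width: 0.0427
```

>>> drive_tool:
  moves: "0 0 0.01 0 1;0 0 0.02 0 1;0 0 0.03 0 1;0 0 0.03 0 1;0 0 0.03 0 1;0 0 0 0 1"

```text
time: 23.62
ee_pos: [0.4692, -0.2943, 0.1431]
eef_rot: [0.613, 0.353, -0.611, 0.356]
ft_force: [-0.4, 0.1, -0.5]
width: 0.043
```

>>> drive_tool:
  moves: "0.00623 0.0304 0 0 1;0.00623 0.0304 0 0 1;0.00623 0.0304 0 0 1;0.00623 0.0304 0 0 1;0.00623 0.0304 0 0 1;0.00623 0.0304 0 0 1;0.00623 0.0304 0 0 1;0.00623 0.0304 0 0 1;0.00623 0.0304 0 0 1;0.00623 0.0304 0 0 1;0.00623 0.0304 0 0 1;0.00623 0.0304 0 0 1;0.00623 0.0304 0 0 1;0.00623 0.0304 0 0 1;0.00623 0.0304 0 0 1;0.00623 0.0304 0 0 1;0.00623 0.0304 0 0 1;0.00623 0.0304 0 0 1;0.00623 0.0304 0 0 1;0 0 0 0 1"

```text
time: 26.12
ee_pos: [0.5855, 0.287, 0.1391]
eef_rot: [-0.611, -0.356, 0.611, -0.356]
ft_force: [-0.1, 0.5, -0.2]
width: 0.0432
```

>>> drive_tool:
  moves: "0 0 -0.025 0 1;0 0 -0.025 0 1;0 0 -0.02 0 1;0 0 -0.015 0 1;0 0 -0.01 0 1;0 0 -0.003 0 1;0 0 0 0 1;0 0 0 0 1;0 0 0 0 1"

```text
time: 27.25
ee_pos: [0.5866, 0.2844, 0.0422]
eef_rot: [0.612, 0.355, -0.611, 0.355]
ft_force: [0.9, 0.2, -0.2]
width: 0.0435
```

Run:
```python
from h import *
from bench import r
s=r.read_state();print(s['ee_pos'],s['width'],s['joint_positions'])
wshot("pics/w8.png",[(.5865,.284,.013,.024)])
```

```text
[0.58658514 0.28437118 0.04224683] 0.04347108964300434 [-0.85477717  0.58430819  0.44876836  1.59876694 -0.28420224  1.02300882
 -0.84201385]
```

View pics/w8.png

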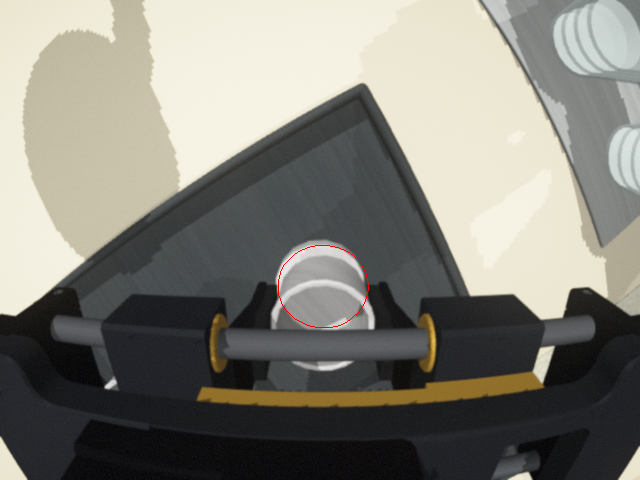

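>>> drive_tool:
  moves: "0.0003 0.0005 -0.004 0 1;0 0 -0.003 0 1;0 0 -0.002 0 1;0 0 0 0 1;0 0 0 0 1"

```text
time: 27.92
ee_pos: [0.5866, 0.2847, 0.033]
eef_rot: [-0.612, -0.355, 0.612, -0.355]
ft_force: [-2.2, -0.6, 4.7]
width: 0.0431
```

>>> drive_tool:
  moves: "0 0 0 0 0.7;0 0 0 0 0.3;0 0 0 0 0.3;0 0 0 0 0.3;0 0 0.02 0 0.3;0 0 0.03 0 0;0 0 0.03 0 0;0 0 0.03 0 0;0 0 0 0 0;0 0 0 0 0"

```text
time: 29.18
ee_pos: [0.5866, 0.2847, 0.1432]
eef_rot: [0.612, 0.355, -0.612, 0.355]
ft_force: [-1.0, 0.4, -0.1]
width: 0.0866
```

Run:
```python
from h import *
from bench import r
s=r.read_state();print(s['ee_pos'],s['width'],s['joint_positions'])
wshot("pics/w9.png",[(.5865,.284,.013,.024),(.5865,.284,.047,.022)])
```

```text
[0.58657862 0.28473333 0.14316129] 0.08662584177988562 [-0.88170283  0.47977983  0.48650122  1.51903623 -0.23377885  1.20040275
 -0.87711206]
```

View pics/w9.png

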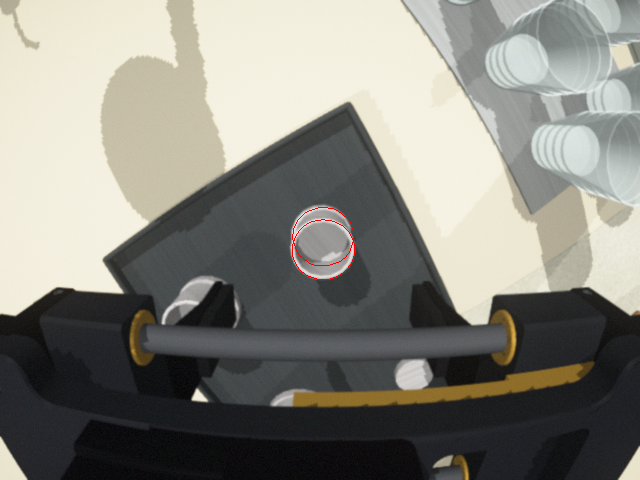

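>>> drive_tool:
  moves: "0.0014 -0.0307 0 0 0;0.0014 -0.0307 0 0 0;0.0014 -0.0307 0 0 0;0.0014 -0.0307 0 0 0;0.0014 -0.0307 0 0 0;0.0014 -0.0307 0 0 0;0.0014 -0.0307 0 0 0;0.0014 -0.0307 0 0 0;0.0014 -0.0307 0 0 0;0.0014 -0.0307 0 0 0;0.0014 -0.0307 0 0 0;0.0014 -0.0307 0 0 0;0.0014 -0.0307 0 0 0;0.0014 -0.0307 0 0 0;0.0014 -0.0307 0 0 0;0.0014 -0.0307 0 0 0;0.0014 -0.0307 0 0 0;0.0014 -0.0307 0 0 0;0.0014 -0.0307 0 0 0;0.0014 -0.0307 0 0 0"

```text
time: 31.72
ee_pos: [0.6142, -0.33, 0.1417]
eef_rot: [-0.611, -0.355, 0.612, -0.354]
ft_force: [-0.1, 0.7, -0.9]
width: 0.0869
```

>>> drive_tool:
  moves: "0 0 0 0 0.3;0 0 0 0 0.4;0 0 0 0 0.4"

```text
time: 32.1
ee_pos: [0.615, -0.3279, 0.1425]
eef_rot: [0.612, 0.355, -0.611, 0.355]
ft_force: [1.2, 0.1, 0.1]
width: 0.0648
```

Run:
```python
from h import *
from bench import r
s=r.read_state();print(s['ee_pos'],s['width'],s['joint_positions'])
wshot("pics/w10.png",[(.6145,-.330,.030,.017)])
```

```text
[ 0.61504562 -0.32785235  0.1424963 ] 0.0647685532986602 [ 0.00142333  0.61451267  0.63657472  1.38521629 -0.36873639  1.26156345
  0.14355658]
```

View pics/w10.png

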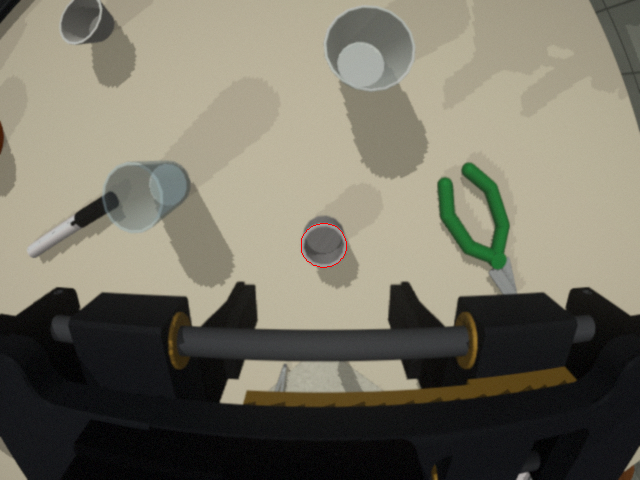

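>>> drive_tool:
  moves: "-0.0005 -0.0018 -0.025 0 0.4;0 0 -0.025 0 0.4;0 0 -0.025 0 0.4;0 0 -0.02 0 0.4;0 0 -0.015 0 0.4;0 0 -0.0085 0 0.4;0 0 -0.006 0 0.4;0 0 0 0 0.4;0 0 0 0 0.4;0 0 0 0 1;0 0 0 0 1;0 0 0 0 1;0 0 0 0 1;0 0 0 0 1;0 0 0 0 1"

```text
time: 34.02
ee_pos: [0.6142, -0.3311, 0.0184]
eef_rot: [0.612, 0.355, -0.612, 0.355]
ft_force: [0.8, 0.8, 1.8]
width: 0.0341
```

>>> drive_tool:
  moves: "0 0 0.01 0 1;0 0 0.02 0 1;0 0 0.03 0 1;0 0 0.03 0 1;0 0 0.03 0 1;0 0 0 0 1;0 0 0 0 1"

```text
time: 34.9
ee_pos: [0.6141, -0.331, 0.1386]
eef_rot: [0.612, 0.355, -0.612, 0.355]
ft_force: [-0.1, -0.5, -0.1]
width: 0.034
```

>>> drive_tool:
  moves: "-0.0013 0.0301 0 0 1;-0.0013 0.0301 0 0 1;-0.0013 0.0301 0 0 1;-0.0013 0.0301 0 0 1;-0.0013 0.0301 0 0 1;-0.0013 0.0301 0 0 1;-0.0013 0.0301 0 0 1;-0.0013 0.0301 0 0 1;-0.0013 0.0301 0 0 1;-0.0013 0.0301 0 0 1;-0.0013 0.0301 0 0 1;-0.0013 0.0301 0 0 1;-0.0013 0.0301 0 0 1;-0.0013 0.0301 0 0 1;-0.0013 0.0301 0 0 1;0 0 0 0 1;0 0 0 0 1"

```text
time: 37.02
ee_pos: [0.5943, 0.1194, 0.1378]
eef_rot: [-0.611, -0.354, 0.612, -0.355]
ft_force: [0.1, 0.6, 0.2]
width: 0.0337
```

>>> drive_tool:
  moves: "0 0 -0.025 0 1;0 0 -0.025 0 1;0 0 -0.02 0 1;0 0 -0.015 0 1;0 0 -0.01 0 1;0 0 -0.003 0 1;0 0 0 0 1;0 0 0 0 1;0 0 0 0 1"

```text
time: 38.15
ee_pos: [0.5949, 0.1205, 0.0407]
eef_rot: [0.612, 0.355, -0.611, 0.355]
ft_force: [0.2, -0.5, 0.1]
width: 0.034
```

Run:
```python
from h import *
from bench import r
s=r.read_state();print(s['ee_pos'],s['width'],s['joint_positions'])
wshot("pics/w11.png",[(.595,.1205,.013,.019)])
```

```text
[0.59493149 0.12052797 0.04074044] 0.03401205586213981 [-0.68100258  0.50983908  0.515068    1.7312543  -0.29439341  0.97713578
 -0.57429616]
```

View pics/w11.png

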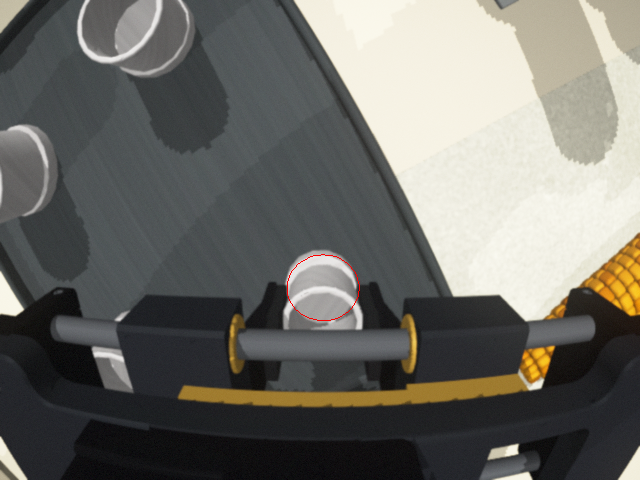

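Aligned. Lower to 0.0315 and release.

>>> drive_tool:
  moves: "0 0.0005 -0.004 0 1;0 0 -0.003 0 1;0 0 -0.0018 0 1;0 0 0 0 1;0 0 0 0 1"

```text
time: 38.83
ee_pos: [0.5947, 0.1208, 0.0314]
eef_rot: [0.612, 0.355, -0.612, 0.355]
ft_force: [-0.1, 0.4, 0.4]
width: 0.034
```

>>> drive_tool:
  moves: "0 0 0 0 0.8;0 0 0 0 0.4;0 0 0 0 0.4;0 0 0 0 0.4;0 0 0 0 0.4;0 0 0.02 0 0.4;0 0 0.03 0 0.2;0 0 0.03 0 0;0 0 0.04 0 0;0 0 0.04 0 0;0 -0.04 0.03 0 0;0 -0.04 0 0 0;0 -0.04 0 0 0;0 -0.04 0 0 0;0 -0.04 0 0 0;0 0 0 0 0;0 0 0 0 0"

```text
time: 40.95
ee_pos: [0.5948, -0.0786, 0.2224]
eef_rot: [0.612, 0.355, -0.611, 0.355]
ft_force: [0.1, 0.4, -0.5]
width: 0.0874
```

Run:
```python
from h import *
from bench import r,cams
print(r.read_state()['ee_pos'])
for n,sl in [("top",np.s_[100:330,140:520]),("side",np.s_[120:400,200:540])]:
    c=cams.camera(n)["color"][:,:,::-1];cv2.imwrite(f"pics/{n}F.png",cv2.resize(c[sl],None,fx=2.1,fy=2.1,interpolation=3))
    if n=="top": cv2.imwrite("pics/topG.png",cv2.resize(c[160:290,150:320],None,fx=4,fy=4,interpolation=3))
```

```text
[ 0.59477804 -0.07860218  0.22237804]
```

View pics/topF.png

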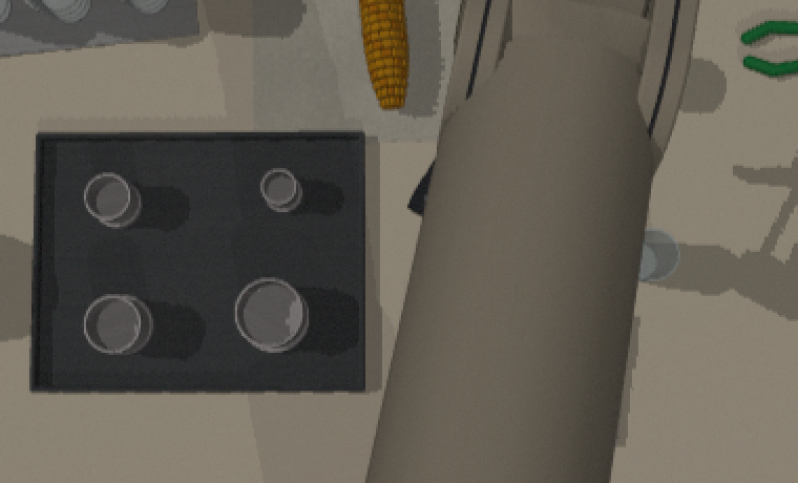

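View pics/sideF.png

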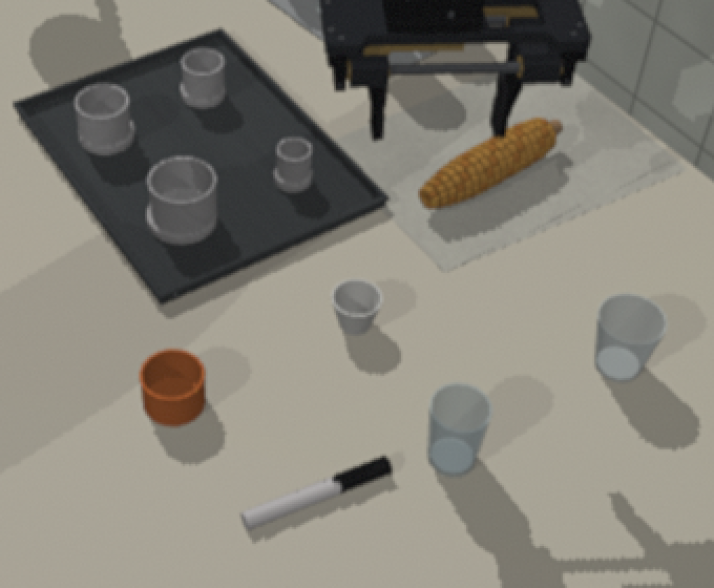

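View pics/topG.png

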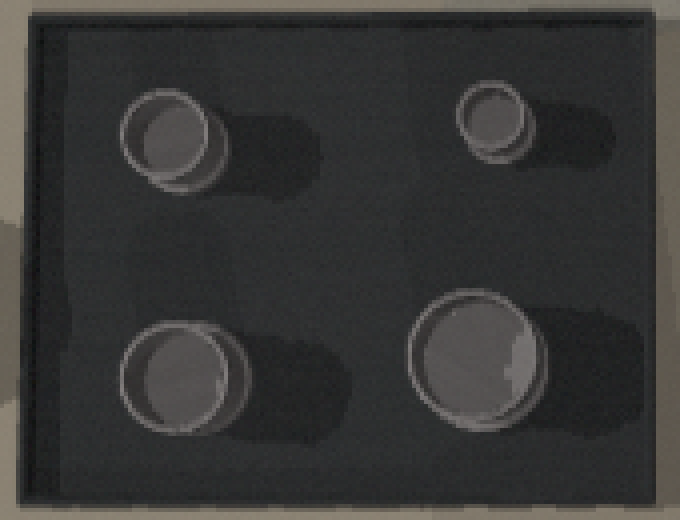

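Run:
```python
from h import *
f=lambda x,o:(x+.5)/4-.5+o
L=dict(a=(500,128),b=(183,147),c=(195,378),d=(483,364))
for n,x,y,h in [('b',164,134,.047),('a',491,116,.043),('c',175,377,.051),('d',471,356,.055)]:
    p=pt(T,f(x,150),f(y,160),h);q=pt(T,f(L[n][0],150),f(L[n][1],160),.013);print(n,p,q,np.round((p-q)*1e3,1))
```

```text
b [0.5877 0.2852] [0.5866 0.2848] [1.1 0.4]
a [0.5958 0.122 ] [0.5948 0.1209] [1.  1.1]
c [0.4659 0.277 ] [0.4672 0.2771] [-1.3 -0.1]
d [0.4748 0.1303] [0.4732 0.1296] [1.6 0.7]
```

All tins are within about 2 mm of their lids' centres and upright. The beaker is standing where it was.

```bash
python3 -c "
from bench import ticket
print(ticket.close_job())"
```

```text
the job is handed in; nothing more can be done
None
```

All four tins now stand open end up on their own lids on the oven tray, and I handed the job in at about 41 s of the 102 s allowed. I placed them in the order d, c, b, a, and each grasp closed to the tin's own diameter.

- **Centring:** in the last top picture, each tin's centre is 1 to 2 mm from where its lid's centre was measured at the start (limit 10 mm). The camera calibration itself is only good to about 2 mm. I did not re-fit the lids afterwards, but their visible edges had not moved.
- **Upright and released:** the top and side pictures show all four tins upright and all lids flat. The gripper was open and clear of everything at 0.22 m height.
- **Beaker:** it is upright in the last side picture and looks to be in its original place. I judged that by eye, not by measurement. The orange look-alike was not touched.
- **Disagreement:** in the close wrist views, the lids showed 2 to 3 mm off their measured positions. The offset followed the camera rather than the bench, so I made only small corrections (1 mm or less), and the final top picture agreed with the placements.

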